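# Raise the router lift four clicks and lock it

### The arm

A 6-joint arm with a two-finger parallel gripper is mounted at the origin on the work surface. World frame = base frame: x ahead of the robot, y to its left, z up, the work surface at z = 0. Lengths are in m, angles in rad, forces in N, time in s.
With the tool pointing down it reaches from about 0.35 to 0.975 m from the base axis. Payload 4.9 kg.
Tool frame: the origin (TCP) lies between the finger pads; the fingertips stand 25 mm ahead of it and the grasp point (between the pads) lies 6 mm ahead of it; z points along the fingers, y is the line along which they close (so a half turn about z gives the same grasp; the last joint's range is limited). The gripper opens to 85 mm and grips with 20 to 120 N. Pads are 22 mm wide; open, the fingers measure 114 mm over their backs; the gripper's body (76 mm by 85 mm) begins 54 mm behind the grasp point. The pads swing forward as they close: fully open they stand 13 mm farther back than shut.
Start: joints at [-1.435, 0.053, 1.613, -0, 1.476, -0.119], TCP at [0.158, -0.605, 0.256] pointing down, gripper open.
Joint ranges: [-3.01, 3.01], [-1.01, 2.22], [0.06, 2.58], [-1.02, 4.17], [0.09, 2.62], [-3.14, 3.14]. Speed limits (rad/s): [2.57, 2.57, 3.14, 3.14, 3.14, 3.14].

### API

Orientations are given as a unit quaternion [w, x, y, z].
In Python, from plant import manip gives the robot as it stands.
- The arm moves only by the shell command python3 -m inch 'ROWS'. ROWS is JSON, a list of rows, each a list of 3 entries, a list of its own where there are three numbers: the shift along the tool's x, y, z in m, then the turn, a rotation vector about the tool's x, y, z in rad, then the opening, from 0 (shut) to 1 (fully open). A call has 1 to 8 rows; each row shifts and turns the commanded pose from where the row before left it, along the tool's axes as they then stand; what a row does not reach is not made up. A row lasts 1/10 s, in which the tool goes at most 50 mm and 8.59 degrees, less where a joint would pass 70% of its speed; a pose out of reach is approached as far as the arm can. A call with a gripper value outside its range is refused whole. The fingers move at their own pace and stop on an object; the grip force is fixed at half the most. Time passes only in rows, so rows that do not move let the fingers close. It gives the time, the measured TCP pose, the force, the opening and the grip force at its end, in the units of the state.
- manip.state(): the state, without advancing time (a new reading comes with each control period).
- manip.grab_frame(name): name is "scene" or "top"; returns (picture, depth): 384x512x3 uint8, red, green, blue; 384x512 float32, m along the optical axis (not along the pixel's ray), 0 where there is no reading.
- manip.camera_params(name): a dict with "camera_matrix" (3x3 intrinsics, pixels), "rvec" (rotation vector, rad) and "tvec" (3), from world to camera coordinates, as OpenCV has them. Camera axes: x right, y down, z forward; pixel columns grow to the right and rows downward; lengths in m; the calibration is good to about 2 mm. A picture is of the moment at which its call begins. camera_params takes no time and is no camera call.
- manip.job_done(): hands the job in; it is judged then, once.
Trained networks look in the newest picture that a camera, given by its name, has taken for a name from the list of things; names that differ only in an ending like _2 or _b are one class to them, and where a whole thing is asked for, a point or a joint stands for the part that bears it (a point fixed in the world has none). Each returns a list of dicts, best first, with "score" (0 to 1); they miss things now and then, are a little off and sometimes report something else, mostly with a low value. They report only what shows in the picture. A call takes as long as a camera call.
- manip.look_for(camera, label): "point" ([x, y, z] in m, in world coordinates, good to about 4 mm: the middle of the surface that is visible of it).
The state is a dict: "time": time; "joint_pos": joint angles; "joint_vel": joint speeds; "joint_efforts": joint torques, N m; "tool_pos": TCP position; "tool_rot": TCP orientation; "contact_force": force on the tool from outside, world axes, zero at the start; "ft_torque": the same for the moment, N m; "gripper_width": opening from 0.0 (shut) to 1.0 (fully open); "grasp_force": force on a finger pad.
Only numpy, scipy, OpenCV 4.12 (cv2) and the standard library are available. Lean on these libraries where they do the work, as an engineer would, in place of code of your own. Each camera call takes 0.05 s, during which the arm holds its last target. There are 200 camera calls.

### The job

With a fingertip, gently push the three-finned click-stop dial on the router lift round clockwise (seen from above) by exactly four clicks from where it now stands, without going past the fourth click, and leave it settled there. Then push the flat lock lever clockwise until it is fully over against its stop. Do not squeeze or force either of them, and pick up or shift nothing else.

Things in the scene. Friction and masses are not known exactly. Their poses are not given: they have to be found in the camera images.
- lift: Router lift unit fixed to the bench: grey box with an aluminium top plate, 240 x 360 x 40 mm (own x, y, z). Origin: centre of its underside; the flat plate is at z = 40 mm. Stands at another place and yaw each time. In its frame the dial's axis is at x 0, y +90 mm and the lever's pivot at x +40, y -75 mm. A flush dark ring on the plate is look only.
- dial_axis (a point): Point on the dial's vertical axis, 22 mm above the plate (half-way up the fins); axes as the lift's. Dial: grey disc of 60 mm radius, its top 10 mm above the plate; on it a black hub of 17 mm radius and three straight radial fins 120 degrees apart, 14 mm thick, from the hub out to 58 mm radius, tops 35 mm above the plate. Push a fin's flank near 45 mm radius.
- dial_fin (a point): Point on the notched fin (thin bright line on top), 55 mm from the dial's axis, half-way up the fin; moves with the dial. The dial resists with about 5 N at 45 mm radius just after each click's rest, fading to none half-way to the next, where it snaps forward into the next rest by itself.
- dial (a joint): Dial angle, rad, growing clockwise seen from above; at q the notched fin points at pi - q in the lift's frame (counter-clockwise from +x), so at 0 to the lift's -x. It clicks to rest every 24 degrees (0.4189 rad): 0, 0.419, 0.838 ... 3.351, with a stop just past; it starts in one of the first four rests. Four clicks = 96 degrees = 1.676 rad.
- lever_pivot (a point): Point on the vertical pivot of the flat lock lever, 18 mm above the lift's plate (the lever's mid height); its axes are the lift's. The lever: steel bar 14 mm wide, 8 to 28 mm above the plate, with an upright round black button of 10 mm radius at its end (6 to 32 mm above the plate).
- lever_end (a point): Centre of the round end of the lock lever, 72 mm from the pivot, 18 mm above the plate; moves with the lever.
- lever (a joint): Angle of the lock lever, rad, growing clockwise seen from above. At 0 it points to the lift's -y, at pi/2 it would point to -x. Open at the start (0 to 0.25); fully over, locked, at its stop at 1.3. Stiff and springless, about 2 N at its end, stays where it is left.
- gauge: Stepped brass set-up block, 30 x 50 x 24 mm, loose on the lift's plate on the far side between dial and lever. Origin: centre of its underside. Leave alone.
- wrench: Steel collet wrench, 140 mm long, loose on the lift's plate along its near edge on the lever's side. Leave alone.
- glue: Glue bottle, 60 mm in diameter, 160 mm tall, standing on the bench. Origin: centre of its underside. Leave alone.
- tile: Marble sample on a wooden base, 130 x 130 x 24 mm. Origin: centre of its underside. Leave alone.
- panel: Carved wooden leaf panel, 130 x 220 x 25 mm, lying flat. Origin: centre of its underside. Leave alone.
- mallet: Hammer lying on the bench. Leave alone.
- moulding: Twisted wooden moulding, 16 x 220 x 18 mm, lying flat. Origin: centre of its underside. Leave alone.

How it is judged:
By the outcome, as a careful person would: the job done as asked, in the order asked, and still so for the second after the job is handed in, with the robot touching nothing.
It also fails if it takes over 69 s, if anything falls off the work surface, if the arm or the gripper's body presses on something with over 40 N, if the wrist force passes 120 N, or if a joint passes its speed limit or range.

## Working session

There is one attempt and no reset: what is moved stays moved. The work goes in short steps, Python scripts to look and compute and a shell command to move; the robot and the scene stay as the last step left them, time stands still between calls to the robot, and variables do not carry over. Pictures are saved under pics/ and viewed, at most 10 in all, crops included, and the job is handed in when it is done.

```bash
mkdir -p pics; cat > h.py <<'E'
import numpy as np,cv2
from plant import manip
def cam(n):
    p=manip.camera_params(n);K=np.array(p["camera_matrix"]);R=cv2.Rodrigues(np.array(p["rvec"],float))[0];t=np.array(p["tvec"],float).ravel();return K,R,t
def px2w(n,u,v,z):
    K,R,t=cam(n);d=R.T@np.linalg.inv(K)@[u,v,1];c=-R.T@t;return c+d*(z-c[2])/d[2]
def w2px(n,P):
    K,R,t=cam(n);q=K@(R@np.array(P)+t);return q[:2]/q[2]
E
python3 - <<'E'
from h import *
for c in("top","scene"):
    im,d=manip.grab_frame(c);cv2.imwrite(f"pics/{c}0.png",im[:,:,::-1])
    K,R,t=cam(c);print(c,-R.T@t)
    for l in("lift","dial_axis","dial_fin","dial","lever_pivot","lever_end","lever","gauge","wrench","glue"):
        r=manip.look_for(c,l);print(l,[(np.round(x["point"],3),round(x["score"],2),np.round(w2px(c,x["point"]))) for x in r[:2]])
s=manip.state();print(s)
E
```

```text
top [0.26627902 0.00490913 1.6520451 ]
lift [(array([0.55 , 0.012, 0.04 ]), 0.56, array([251., 195.])), (array([ 0.433, -0.043,  0.048]), 0.33, array([268., 227.]))]
dial_axis [(array([0.543, 0.011, 0.041]), 0.91, array([252., 197.])), (array([ 0.558, -0.105,  0.066]), 0.42, array([285., 191.]))]
dial_fin [(array([0.576, 0.086, 0.05 ]), 0.61, array([230., 188.]))]
dial [(array([0.573, 0.089, 0.05 ]), 0.86, array([230., 189.])), (array([0.433, 0.47 , 0.03 ]), 0.62, array([123., 231.]))]
lever_pivot []
lever_end [(array([ 0.554, -0.101,  0.066]), 0.67, array([283., 192.]))]
lever [(array([0.574, 0.083, 0.048]), 0.7, array([231., 188.])), (array([ 0.555, -0.106,  0.064]), 0.45, array([285., 191.]))]
gauge [(array([ 0.629, -0.026,  0.063]), 0.55, array([262., 172.])), (array([ 0.437, -0.042,  0.049]), 0.3, array([268., 226.]))]
wrench [(array([ 0.433, -0.041,  0.047]), 0.47, array([267., 227.]))]
glue [(array([0.62 , 0.421, 0.104]), 0.54, array([132., 175.])), (array([ 0.553, -0.098,  0.066]), 0.41, array([283., 192.]))]
scene [ 1.29070225 -0.17812614  0.77605761]
lift [(array([0.588, 0.
[... 741 characters left out ...]
int_pos': array([-1.43502903e+00,  5.27375571e-02,  1.61290905e+00,  1.75694168e-05,
        1.47600903e+00, -1.18996011e-01]), 'joint_vel': array([-0.00050931,  0.00055583, -0.00022412, -0.00030367, -0.00206762,
       -0.00085322]), 'joint_efforts': array([ 1.25892311e-03, -3.93692029e+01, -3.70466530e+01,  6.43988960e-05,
        4.09717222e-04, -1.33984514e-05]), 'tool_pos': array([ 0.1575142 , -0.60480171,  0.25627486]), 'tool_rot': array([-3.15656357e-05,  9.91898027e-01,  1.27036623e-01,  8.48085120e-06]), 'contact_force': array([-0.46507705, -0.21767292,  1.35075309]), 'ft_torque': array([ 0.00715894, -0.03101781,  0.01037084]), 'grasp_force': 0.0, 'gripper_width': 1.002263207669126}
```

View pics/top0.png

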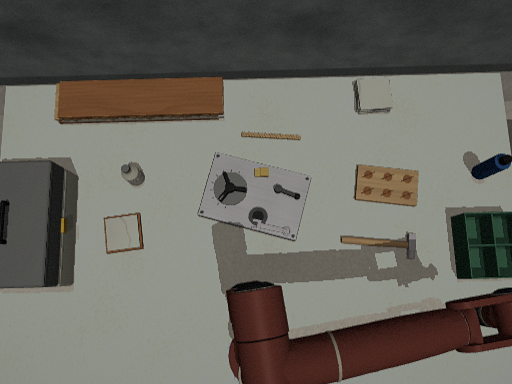

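View pics/scene0.png

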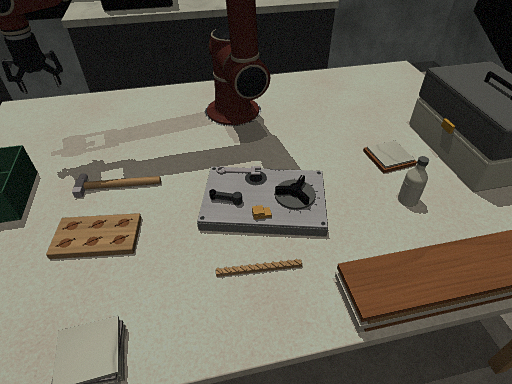

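The top view shows the lift with the dial at about (230,188), the lever from (279,188) to (295,195), the gauge at (262,172) and the wrench along the near edge. The scene view agrees. Next, a closer crop.

```bash
python3 - <<'E'
from h import *
im=cv2.imread("pics/top0.png")[145:250,190:320];cv2.imwrite("pics/crop0.png",cv2.resize(im,None,fx=6,fy=5.7,interpolation=cv2.INTER_CUBIC)[:600,:800])
im=cv2.imread("pics/scene0.png")[155:245,190:335];cv2.imwrite("pics/crop1.png",cv2.resize(im,None,fx=5.5,fy=5.5,interpolation=cv2.INTER_CUBIC))
P=np.array([px2w("top",u,v,.04) for u,v in[(217,153.5),(311.5,178),(296,240),(199,214.5)]]);print(P.round(3),P.mean(0))
# depth-based plate mask
im,d=manip.grab_frame("top");K,R,t=cam("top")
v,u=np.mgrid[:384,:512];p=np.stack([(u-K[0,2])/K[0,0]*d,(v-K[1,2])/K[1,1]*d,d],-1)
W=(p-t)@R
m=(W[...,2]>.03)&(W[...,0]>.38)&(W[...,0]<.72)&(abs(W[...,1])<.25)&(W[...,2]<.09)
m[:, :190]=0;m[:,325:]=0
pts=W[m][:,:2].astype(np.float32);r=cv2.minAreaRect(pts*1000);print(r,m.sum())
h=m&(W[...,2]>.068);print(np.c_[W[h]].round(3)[::3] if h.sum()<150 else h.sum())
E
```

```text
[[ 0.706  0.133  0.04 ]
 [ 0.606 -0.205  0.04 ]
 [ 0.386 -0.139  0.04 ]
 [ 0.485  0.199  0.04 ]] [ 0.54564309 -0.00309795  0.04      ]
((550.457763671875, 1.4129180908203125), (359.5122375488281, 239.65847778320312), 73.70222473144531) 6563
306
```

View pics/crop0.png

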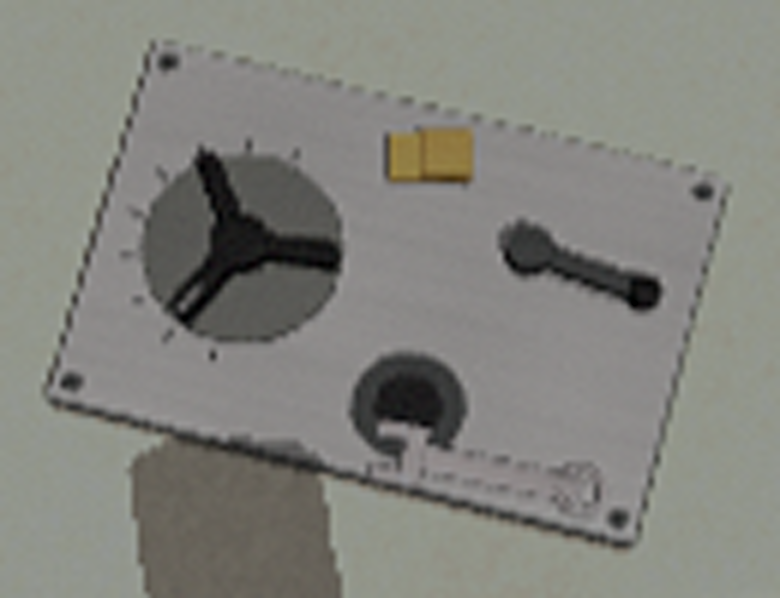

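Fit so far: lift centre (0.550, 0.001), yaw −16.3°. The dial axis is at (0.576, 0.088) and the lever pivot at (0.567, −0.082). The notched fin points lower-left in the crop, about (180,310), so q≈0.419. I'll push the far-left fin (world 19.7°) from its counter-clockwise side. First I shut the fingers and travel.

```bash
python3 -m inch '[[[0.034,-0.033,0],[0,0,0],0],[[0.034,-0.033,0],[0,0,0],0],[[0.034,-0.033,0],[0,0,0],0],[[0.034,-0.033,0],[0,0,0],0],[[0.034,-0.033,0],[0,0,0],0],[[0.034,-0.033,0],[0,0,0],0],[[0.034,-0.033,0],[0,0,0],0],[[0.034,-0.033,0],[0,0,0],0]]'
python3 -m inch '[[[0.034,-0.033,0],[0,0,0],0],[[0.034,-0.033,0],[0,0,0],0],[[0.034,-0.033,0],[0,0,0],0],[[0.034,-0.033,0],[0,0,0],0],[[0.034,-0.033,0],[0,0,0],0],[[0.034,-0.033,0],[0,0,0],0],[[0.034,-0.033,0],[0,0,0],0],[[0.034,-0.033,0],[0,0,0],0]]'
python3 -m inch '[[[0.034,-0.033,0],[0,0,0],0],[[0.034,-0.033,0],[0,0,0],0],[[0,0,0],[0,0,-0.138],0],[[0,0,0],[0,0,-0.138],0],[[0,0,0],[0,0,-0.138],0],[[0,0,0],[0,0,-0.138],0],[[0,0,0],[0,0,-0.138],0],[[0,0,0],[0,0,-0.138],0]]'
python3 -m inch '[[[0,0,0.02],[0,0,-0.138],0],[[0,0,0.02],[0,0,-0.138],0],[[0,0,0.02],[0,0,-0.138],0],[[0,0,0.02],[0,0,-0.138],0],[[0,0,0.02],[0,0,-0.138],0],[[0,0,0.02],[0,0,-0.138],0],[[0,0,0],[0,0,0],0]]'
cat >> h.py <<'E'
AX=np.array([.5758,.0878])
def st():
    s=manip.state();w,x,y,z=s["tool_rot"]
    X=np.array([1-2*(y*y+z*z),2*(x*y+w*z),2*(x*z-w*y)])
    Z=np.array([2*(x*z+w*y),2*(y*z-w*x),1-2*(x*x+y*y)])
    print("t",round(s["time"],2),"p",s["tool_pos"].round(4),"psi",round(np.degrees(np.arctan2(X[1],X[0])),1),"Z",Z.round(3),"F",s["contact_force"].round(2),"j6",round(s["joint_pos"][5],2),"g",round(s["gripper_width"],3))
    return s["tool_pos"],X,Z
E
python3 - <<'E'
from h import *
p,X,Z=st();Y=np.cross(Z,X)
d=np.r_[AX-p[:2],0];print("axis in tool",X@d,Y@d)
im,_=manip.grab_frame("top");cv2.imwrite("pics/crop2.png",cv2.resize(im[140:250,190:320,::-1],None,fx=5,fy=5,interpolation=cv2.INTER_CUBIC))
E
```

```text
time: 1.95
tool_pos: [0.3548, -0.2791, 0.2566]
tool_rot: [0.0, 0.992, 0.127, 0.0]
contact_force: [0.6, -0.1, 0.0]
gripper_width: 0.003
grasp_force: 0.0
time: 2.75
tool_pos: [0.5517, 0.0453, 0.2566]
tool_rot: [0.0, 0.992, 0.127, 0.0]
contact_force: [0.7, -0.4, -0.0]
gripper_width: 0.001
grasp_force: 0.0
time: 3.55
tool_pos: [0.6, 0.1243, 0.2563]
tool_rot: [-0.0, 0.856, 0.518, -0.0]
contact_force: [-0.4, -0.2, -0.0]
gripper_width: 0.001
grasp_force: 0.0
time: 4.25
tool_pos: [0.5978, 0.124, 0.1326]
tool_rot: [-0.003, 0.577, 0.816, -0.002]
contact_force: [0.5, 0.1, -0.0]
gripper_width: -0.0
grasp_force: 0.0
t 4.25 p [0.5978 0.124  0.1326] psi 109.5 Z [-0.007 -0.001 -1.   ] F [ 0.48  0.13 -0.  ] j6 -0.26 g -0.0
axis in tool -0.026839600715956227 -0.03279459476953853
```

View pics/crop2.png

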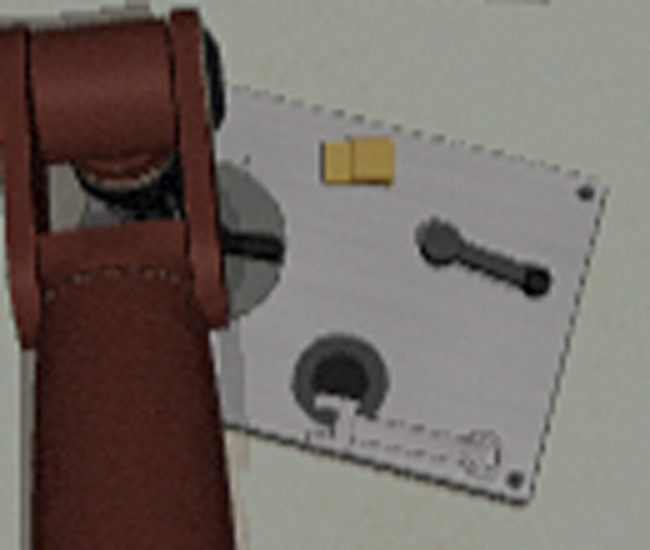

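The third fin stays visible at the right, about (250,245) in the crop, which is useful as feedback. Next: shift to 43 mm radius and go down beside the fin.

```bash
python3 -m inch '[[[0.003,0.010,0],[0,0,0],0],[[0,0,0.015],[0,0,0],0],[[0,0,0.015],[0,0,0],0],[[0,0,0.010],[0,0,0],0],[[0,0,0.010],[0,0,0],0],[[0,0,0],[0,0,0],0]]'
cat >> h.py <<'E'
def rel():
    p,X,Z=st();Y=np.cross(Z,X);d=np.r_[p[:2]-AX,0];tx,ry=X@d,Y@d
    a=np.degrees(np.arctan2(d[1],d[0]));print("tang %.4f rad %.4f"%(tx,ry),"implied fin ang %.1f"%(np.degrees(np.arctan2(X[1],X[0]))-90), "gap(mm) %.1f"%(1000*(tx-.018)))
def fin():
    # fin/hub tops by depth -> angle estimates modulo 120
    im,d=manip.grab_frame("top");K,R,t=cam("top")
    v,u=np.mgrid[:384,:512];p=np.stack([(u-K[0,2])/K[0,0]*d,(v-K[1,2])/K[1,1]*d,d],-1)
    W=(p-t)@R;q=W[...,:2]-AX;r=np.hypot(q[...,0],q[...,1])
    m=(abs(W[...,2]-.075)<.008)&(r>.024)&(r<.06)&(d>0)
    a=np.degrees(np.arctan2(q[...,1],q[...,0]))[m];h,e=np.histogram(a,np.arange(-180,181,8))
    print("fin ang hist",[(int(e[i]+4),int(n)) for i,n in enumerate(h) if n>3])
    return im,a
E
python3 - <<'E'
from h import *
rel();im,a=fin();b=a[abs(a+100)<40];print(np.median(b),len(b))
E
```

```text
time: 4.9
tool_pos: [0.6068, 0.1302, 0.0836]
tool_rot: [-0.002, 0.577, 0.816, -0.001]
contact_force: [-0.5, 0.3, -0.6]
gripper_width: 0.002
grasp_force: 0.0
t 4.9 p [0.6068 0.1302 0.0836] psi 109.5 Z [-0.004 -0.    -1.   ] F [-0.47  0.27 -0.59] j6 -0.25 g 0.002
tang 0.0297 rad 0.0434 implied fin ang 19.5 gap(mm) 11.7
fin ang hist [(-112, 6), (-104, 16), (-96, 17)]
-100.95273587199884 42
```

```bash
python3 -m inch '[[[-0.003,0,0],[0,0,0],0],[[-0.003,0,0],[0,0,0],0],[[-0.002,0,0],[0,0,0],0],[[-0.001,0,0],[0,0,0],0],[[0,0,0],[0,0,0],0]]'
python3 - <<'E'
from h import *
rel()
E
python3 -m inch '[[[-0.001,0,0],[0,0,0],0],[[-0.001,0,0],[0,0,0],0],[[0,0,0],[0,0,0],0]]'
python3 - <<'E'
from h import *
rel();im,a=fin();b=a[abs(a+100)<40];print(np.median(b),len(b))
E
```

```text
time: 5.45
tool_pos: [0.6117, 0.1218, 0.0867]
tool_rot: [0.0, 0.577, 0.816, 0.0]
contact_force: [0.4, -0.5, -0.2]
gripper_width: -0.005
grasp_force: 0.0
t 5.45 p [0.6117 0.1218 0.0867] psi 109.5 Z [ 0.001  0.    -1.   ] F [ 0.44 -0.49 -0.18] j6 -0.26 g -0.005
tang 0.0200 rad 0.0452 implied fin ang 19.5 gap(mm) 2.0
time: 5.75
tool_pos: [0.612, 0.1209, 0.0865]
tool_rot: [-0.001, 0.577, 0.817, 0.001]
contact_force: [-1.8, 4.2, 1.6]
gripper_width: -0.003
grasp_force: 2.4
t 5.75 p [0.612  0.1209 0.0865] psi 109.5 Z [-0.     0.002 -1.   ] F [-1.78  4.21  1.56] j6 -0.27 g -0.003
tang 0.0192 rad 0.0451 implied fin ang 19.5 gap(mm) 1.2
fin ang hist [(-112, 8), (-104, 15), (-96, 15), (8, 4)]
-100.65244944444265 41
```

```bash
cat >> h.py <<'E'
def prog(c0):
    rel();p=manip.state()["tool_pos"];d=p[:2]-AX;f=np.degrees(np.arctan2(d[1],d[0])-np.arcsin(.0193/np.hypot(*d)))
    im,a=fin();b=a[abs((a-c0+180)%360-180)<40];print("pushed %.1f"%(19.5-f),"finC",np.median(b) if len(b) else None,len(b));return im
E
python3 -m inch '[[[-0.0016,0.0006,0.001],[0,0,0.035],0],[[-0.0016,0.0006,0.001],[0,0,0.035],0],[[-0.0016,0.0006,0],[0,0,0.035],0],[[-0.0016,0.0006,0],[0,0,0.035],0],[[-0.0016,0.0006,0],[0,0,0.035],0],[[-0.0016,0.0006,0],[0,0,0.035],0],[[-0.0016,0.0006,0],[0,0,0.035],0]]'
python3 - <<'E'
from h import *
prog(-115)
E
```

```text
time: 6.5
tool_pos: [0.619, 0.1095, 0.0842]
tool_rot: [0.001, 0.673, 0.739, -0.0]
contact_force: [0.6, -0.1, -0.3]
gripper_width: 0.001
grasp_force: 0.0
t 6.5 p [0.619  0.1095 0.0842] psi 95.4 Z [ 0.    -0.002 -1.   ] F [ 0.61 -0.07 -0.33] j6 -0.04 g 0.001
tang 0.0175 rad 0.0450 implied fin ang 5.4 gap(mm) -0.5
fin ang hist [(-128, 9), (-120, 9), (-8, 6), (0, 6)]
pushed 16.4 finC -123.75160274967958 21
```

One click done. I'll keep going gently and check after each stage.

```bash
python3 -m inch '[[[-0.0016,0.0006,0],[0,0,0.035],0],[[-0.0016,0.0006,0],[0,0,0.035],0],[[-0.0016,0.0006,0],[0,0,0.035],0],[[-0.0016,0.0006,0],[0,0,0.035],0],[[-0.0016,0.0006,0],[0,0,0.035],0],[[-0.0016,0.0006,0],[0,0,0.035],0],[[-0.0016,0.0006,0],[0,0,0.035],0],[[-0.0016,0.0006,0],[0,0,0.035],0]]'
python3 - <<'E'
from h import *
prog(-140)
E
python3 -m inch '[[[-0.0016,0.0006,0],[0,0,0.035],0],[[-0.0016,0.0006,0],[0,0,0.035],0],[[-0.0016,0.0006,0],[0,0,0.035],0],[[-0.0016,0.0006,0],[0,0,0.035],0],[[-0.0016,0.0006,0],[0,0,0.035],0],[[-0.0016,0.0006,0],[0,0,0.035],0]]'
python3 - <<'E'
from h import *
prog(-148)
E
```

```text
time: 7.35
tool_pos: [0.6231, 0.098, 0.0842]
tool_rot: [-0.0, 0.77, 0.639, 0.0]
contact_force: [-0.5, 3.7, -0.6]
gripper_width: -0.001
grasp_force: 1.5
t 7.35 p [0.6231 0.098  0.0842] psi 79.4 Z [-0.     0.001 -1.   ] F [-0.54  3.74 -0.62] j6 0.22 g -0.001
tang 0.0187 rad 0.0446 implied fin ang -10.6 gap(mm) 0.7
fin ang hist [(-16, 8), (-8, 4)]
pushed 30.9 finC None 0
time: 8.0
tool_pos: [0.6242, 0.0864, 0.0842]
tool_rot: [0.001, 0.832, 0.555, -0.0]
contact_force: [1.1, 0.6, -0.1]
gripper_width: 0.0
grasp_force: 0.0
t 8.0 p [0.6242 0.0864 0.0842] psi 67.4 Z [ 0.    -0.001 -1.   ] F [ 1.14  0.59 -0.11] j6 0.42 g 0.0
tang 0.0173 rad 0.0452 implied fin ang -22.6 gap(mm) -0.7
fin ang hist [(-32, 7), (-24, 5)]
pushed 44.6 finC None 0
```

Fin A sits at about −28°, so two clicks are done. On to the third.

```bash
python3 -m inch '[[[-0.0016,0.0006,0],[0,0,0.035],0],[[-0.0016,0.0006,0],[0,0,0.035],0],[[-0.0016,0.0006,0],[0,0,0.035],0],[[-0.0016,0.0006,0],[0,0,0.035],0],[[-0.0016,0.0006,0],[0,0,0.035],0],[[-0.0016,0.0006,0],[0,0,0.035],0]]'
python3 - <<'E'
from h import *
prog(-36)
E
python3 -m inch '[[[-0.0016,0.0006,0],[0,0,0.035],0],[[-0.0016,0.0006,0],[0,0,0.035],0],[[-0.0016,0.0006,0],[0,0,0.035],0],[[-0.0016,0.0006,0],[0,0,0.035],0],[[-0.0016,0.0006,0],[0,0,0.035],0]]'
python3 - <<'E'
from h import *
prog(-52)
E
```

```text
time: 8.65
tool_pos: [0.6232, 0.0776, 0.0842]
tool_rot: [-0.0, 0.886, 0.464, 0.001]
contact_force: [0.3, 3.0, -0.4]
gripper_width: -0.003
grasp_force: 1.5
t 8.65 p [0.6232 0.0776 0.0842] psi 55.3 Z [ 0.001  0.001 -1.   ] F [ 0.28  3.02 -0.42] j6 0.61 g -0.003
tang 0.0185 rad 0.0448 implied fin ang -34.7 gap(mm) 0.5
fin ang hist [(-40, 6), (-32, 4)]
pushed 55.1 finC -36.44440751396518 12
time: 9.2
tool_pos: [0.6202, 0.0683, 0.0842]
tool_rot: [0.001, 0.923, 0.385, -0.0]
contact_force: [0.7, -0.2, 0.4]
gripper_width: -0.003
grasp_force: 0.0
t 9.2 p [0.6202 0.0683 0.0842] psi 45.3 Z [-0.    -0.001 -1.   ] F [ 0.71 -0.21  0.43] j6 0.77 g -0.003
tang 0.0173 rad 0.0453 implied fin ang -44.7 gap(mm) -0.7
fin ang hist [(-48, 6)]
pushed 66.7 finC -48.07694203184581 10
```

```bash
python3 -m inch '[[[-0.0016,0.0006,0],[0,0,0.035],0],[[-0.0016,0.0006,0],[0,0,0.035],0],[[-0.0016,0.0006,0],[0,0,0.035],0],[[-0.0016,0.0006,0],[0,0,0.035],0],[[-0.0016,0.0006,0],[0,0,0.035],0],[[-0.0016,0.0006,0],[0,0,0.035],0]]'
python3 - <<'E'
from h import *
prog(-60)
E
python3 -m inch '[[[-0.0016,0.0006,0],[0,0,0.035],0],[[-0.0016,0.0006,0],[0,0,0.035],0],[[-0.0008,0.0003,0],[0,0,0.0175],0],[[-0.0008,0.0003,0],[0,0,0.0175],0],[[0,0,0],[0,0,0],0]]'
python3 - <<'E'
from h import *
prog(-70)
E
```

```text
time: 9.85
tool_pos: [0.616, 0.0604, 0.0844]
tool_rot: [-0.0, 0.958, 0.287, 0.001]
contact_force: [3.4, 3.0, -0.9]
gripper_width: 0.001
grasp_force: 2.0
t 9.85 p [0.616  0.0604 0.0844] psi 33.3 Z [ 0.003  0.001 -1.   ] F [ 3.36  3.03 -0.9 ] j6 0.97 g 0.001
tang 0.0186 rad 0.0450 implied fin ang -56.7 gap(mm) 0.6
fin ang hist [(-56, 6)]
pushed 77.1 finC -55.56114802735511 7
time: 10.4
tool_pos: [0.6118, 0.0555, 0.0842]
tool_rot: [0.0, 0.972, 0.236, -0.0]
contact_force: [-0.2, 0.1, -0.4]
gripper_width: 0.005
grasp_force: 0.0
t 10.4 p [0.6118 0.0555 0.0842] psi 27.3 Z [-0.001 -0.001 -1.   ] F [-0.23  0.12 -0.43] j6 1.06 g 0.005
tang 0.0172 rad 0.0452 implied fin ang -62.7 gap(mm) -0.8
fin ang hist [(-64, 7)]
pushed 84.9 finC -61.90021643300226 9
```

```bash
python3 -m inch '[[[0.006,0,0],[0,0,0],0],[[0.006,0,0],[0,0,0],0],[[0,0,-0.02],[0,0,0],0],[[0,0,-0.04],[0,0,0],0],[[0,0,-0.04],[0,0,0],0],[[0,0.035,0],[0,0,-0.143],0],[[0,0.035,0],[0,0,-0.143],0],[[0,0.035,0],[0,0,-0.143],0]]'
python3 -m inch '[[[0,0.02,0],[0,0,-0.143],0],[[0.02,0.02,0],[0,0,-0.143],0],[[0,0,0],[0,0,-0.143],0],[[0,0,0],[0,0,-0.143],0],[[0,0,0],[0,0,-0.143],0],[[0,0,0],[0,0,-0.143],0],[[0,0,0],[0,0,-0.143],0],[[0,0,0],[0,0,-0.143],0]]'
python3 - <<'E'
from h import *
st();im,a=fin();cv2.imwrite("pics/crop3.png",cv2.resize(im[140:250,190:320,::-1],None,fx=5,fy=5,interpolation=cv2.INTER_CUBIC))
im,_=manip.grab_frame("scene");cv2.imwrite("pics/s3.png",cv2.resize(im[130:250,170:340,::-1],None,fx=4.5,fy=4.5,interpolation=cv2.INTER_CUBIC))
for c in(43.7,-76.3,163.7):
    b=(a-c+180)%360-180;b=b[abs(b)<30];print(c,len(b),np.median(b) if len(b) else 0)
E
```

```text
time: 11.25
tool_pos: [0.6843, -0.0244, 0.1852]
tool_rot: [0.0, 0.898, 0.44, 0.0]
contact_force: [0.3, 0.8, 0.2]
gripper_width: -0.003
grasp_force: 0.0
time: 12.05
tool_pos: [0.7267, -0.0284, 0.1841]
tool_rot: [0.0, 0.517, 0.856, -0.0]
contact_force: [-0.4, -0.7, 0.7]
gripper_width: -0.0
grasp_force: 0.0
t 12.05 p [ 0.7267 -0.0284  0.1841] psi 117.8 Z [-0. -0. -1.] F [-0.38 -0.72  0.69] j6 -0.63 g -0.0
fin ang hist [(32, 4), (40, 15), (48, 14), (152, 5), (160, 15), (168, 14), (176, 5)]
43.7 36 -0.38546639844221886
-76.3 0 0
163.7 39 -0.8513710134683663
```

View pics/crop3.png

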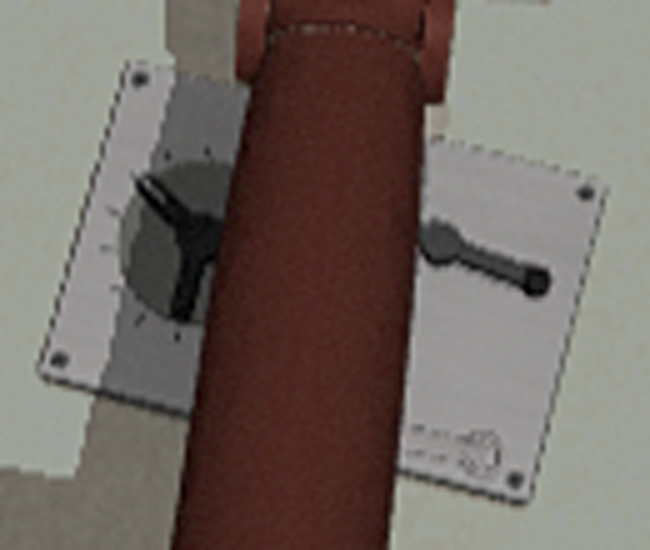

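The notched fin now points at about 43.3°, upper-left in the crop at (140,180), against 43.7° expected. That is exactly four clicks, and it is settled. Next, measure the lever.

```bash
cat >> h.py <<'E'
C=np.array([.550,.001]);yw=np.radians(-16.3);ex=np.array([np.cos(yw),np.sin(yw)]);ey=np.array([-ex[1],ex[0]])
PV=C+.04*ex-.075*ey
def lev():
    im,d=manip.grab_frame("top");K,R,t=cam("top")
    v,u=np.mgrid[:384,:512];p=np.stack([(u-K[0,2])/K[0,0]*d,(v-K[1,2])/K[1,1]*d,d],-1)
    W=(p-t)@R;q=W[...,:2]-PV;r=np.hypot(q[...,0],q[...,1]);th=np.degrees(np.arctan2(q[...,1],q[...,0]))
    qq=(-106.3-th+180)%360-180
    m=(W[...,2]>.058)&(W[...,2]<.08)&(r>.02)&(r<.085)&(d>0)&(qq>-30)&(qq<110);e=m&(r>.06)
    if m.sum():print("lever q deg",np.median(qq[m]),m.sum(),"end",W[e].mean(0).round(4) if e.sum() else None,"rmax",r[m].max())
    return im
def lrel():
    p,X,Z=st();Y=np.cross(Z,X);d=np.r_[PV-p[:2],0]
    print("pivot in tool x %.4f y %.4f"%(X@d,Y@d),"psi->q(deg) %.1f"%(74-0+(89.7-np.degrees(np.arctan2(X[1],X[0])))))
E
python3 - <<'E'
from h import *
lev();p,X,Z=st();Y=np.cross(Z,X)
print(PV)
E
```

```text
lever q deg 8.653510129425513 81 end [ 0.5383 -0.146   0.0708] rmax 0.07950034028096215
t 12.2 p [ 0.7266 -0.0284  0.1842] psi 117.2 Z [-0. -0. -1.] F [-0.25  0.42 -0.36] j6 -0.62 g -0.004
[ 0.56734221 -0.08221207]
```

```bash
python3 -m inch '[[[-0.0095,-0.040,0],[0,0,0],0],[[-0.0095,-0.040,0],[0,0,0],0],[[-0.0095,-0.040,0],[0,0,0],0],[[-0.0095,-0.040,0],[0,0,0],0],[[-0.0095,-0.041,0],[0,0,0],0],[[0,0,0.02],[0,0,-0.132],0],[[0,0,0.02],[0,0,-0.132],0],[[0,0,0.02],[0,0,-0.132],0]]'
python3 -m inch '[[[0,0,0],[0,0,-0.132],0],[[0,0,0],[0,0,-0.132],0],[[0,0,0],[0,0,0],0]]'
python3 - <<'E'
from h import *
lrel()
E
```

```text
time: 13.0
tool_pos: [0.5697, -0.1637, 0.1242]
tool_rot: [0.001, 0.341, 0.94, -0.0]
contact_force: [0.2, -0.1, 0.5]
gripper_width: -0.003
grasp_force: 0.0
time: 13.3
tool_pos: [0.5698, -0.1632, 0.1242]
tool_rot: [-0.0, 0.216, 0.976, -0.0]
contact_force: [-0.7, 0.7, 0.5]
gripper_width: 0.001
grasp_force: 0.0
t 13.3 p [ 0.5698 -0.1632  0.1242] psi 155.1 Z [-0.  0. -1.] F [-0.7   0.67  0.45] j6 -1.54 g 0.001
pivot in tool x 0.0364 y 0.0725 psi->q(deg) 8.6
```

```bash
python3 -m inch '[[[0,0,0.015],[0,0,0],0],[[0,0,0.015],[0,0,0],0],[[0,0,0.010],[0,0,0],0],[[0,0,0.004],[0,0,0],0],[[0.005,0,0],[0,0,0],0],[[0.005,0,0],[0,0,0],0],[[0.002,0,0],[0,0,0],0],[[0,0,0],[0,0,0],0]]'
python3 - <<'E'
from h import *
lrel()
E
```

```text
time: 14.1
tool_pos: [0.5588, -0.1581, 0.081]
tool_rot: [0.001, 0.215, 0.977, -0.0]
contact_force: [-0.2, 0.3, 0.5]
gripper_width: -0.001
grasp_force: 0.0
t 14.1 p [ 0.5588 -0.1581  0.081 ] psi 155.2 Z [ 0.001 -0.    -1.   ] F [-0.25  0.28  0.54] j6 -1.54 g -0.001
pivot in tool x 0.0241 y 0.0725 psi->q(deg) 8.5
```

```bash
python3 -m inch '[[[0.003,0,0],[0,0,0],0],[[0.0051,-0.0013,0],[0,0,0.07],0],[[0.0051,-0.0013,0],[0,0,0.07],0],[[0.0051,-0.0013,0],[0,0,0.07],0],[[0.0051,-0.0013,0],[0,0,0.07],0],[[0.0051,-0.0013,0],[0,0,0.07],0],[[0.0051,-0.0013,0],[0,0,0.07],0],[[0,0,0],[0,0,0],0]]'
python3 - <<'E'
from h import *
lrel();lev()
E
```

```text
time: 14.9
tool_pos: [0.5267, -0.1461, 0.0809]
tool_rot: [0.001, 0.414, 0.91, -0.0]
contact_force: [-0.0, -0.5, 0.2]
gripper_width: 0.001
grasp_force: 0.1
t 14.9 p [ 0.5267 -0.1461  0.0809] psi 131.1 Z [ 0.001 -0.001 -1.   ] F [-0.01 -0.54  0.25] j6 -1.12 g 0.001
pivot in tool x 0.0214 y 0.0726 psi->q(deg) 32.6
lever q deg 31.8419420521451 43 end [ 0.5139 -0.1292  0.0708] rmax 0.07944767682296089
```

```bash
python3 -m inch '[[[0.0051,-0.0013,0],[0,0,0.07],0],[[0.0051,-0.0013,0],[0,0,0.07],0],[[0.0051,-0.0013,0],[0,0,0.07],0],[[0.0051,-0.0013,0],[0,0,0.07],0],[[0.0051,-0.0013,0],[0,0,0.07],0],[[0.0051,-0.0013,0],[0,0,0.07],0],[[0.0051,-0.0013,0],[0,0,0.07],0],[[0.0051,-0.0013,0],[0,0,0.07],0]]'
python3 - <<'E'
from h import *
lrel()
E
python3 -m inch '[[[0.0025,-0.0007,0],[0,0,0.035],0],[[0.0025,-0.0007,0],[0,0,0.035],0],[[0.0025,-0.0007,0],[0,0,0.035],0],[[0,0,0],[0,0,0],0]]'
python3 - <<'E'
from h import *
lrel();lev()
E
```

```text
time: 15.75
tool_pos: [0.4991, -0.1153, 0.0806]
tool_rot: [0.0, 0.65, 0.76, -0.001]
contact_force: [-1.4, -2.5, 0.7]
gripper_width: -0.003
grasp_force: 1.2
t 15.75 p [ 0.4991 -0.1153  0.0806] psi 99.0 Z [-0.    -0.001 -1.   ] F [-1.42 -2.53  0.69] j6 -0.53 g -0.003
pivot in tool x 0.0220 y 0.0726 psi->q(deg) 64.7
time: 16.15
tool_pos: [0.4961, -0.1077, 0.0803]
tool_rot: [-0.0, 0.688, 0.726, -0.0]
contact_force: [-1.3, -1.8, 0.6]
gripper_width: -0.002
grasp_force: 0.5
t 16.15 p [ 0.4961 -0.1077  0.0803] psi 93.1 Z [-0. -0. -1.] F [-1.33 -1.77  0.58] j6 -0.41 g -0.002
pivot in tool x 0.0215 y 0.0725 psi->q(deg) 70.6
lever q deg 74.74853534508162 8 end [ 0.4935 -0.0816  0.0703] rmax 0.0786032775786052
```

```bash
python3 -m inch '[[[0.0025,-0.0007,0],[0,0,0.035],0],[[0.0012,-0.0003,0],[0,0,0.018],0],[[0.001,0,0],[0,0,0.0],0],[[0,0,0],[0,0,0],0]]'
python3 - <<'E'
from h import *
lrel()
E
python3 -m inch '[[[0.001,0,0],[0,0,0.0],0],[[0.001,0,0],[0,0,0.0],0],[[0,0,0],[0,0,0],0]]'
python3 - <<'E'
from h import *
lrel()
E
```

```text
time: 16.6
tool_pos: [0.495, -0.1029, 0.0802]
tool_rot: [-0.0, 0.707, 0.707, -0.0]
contact_force: [-1.1, -2.1, 0.4]
gripper_width: -0.002
grasp_force: 0.8
t 16.6 p [ 0.495  -0.1029  0.0802] psi 90.1 Z [-0.  0. -1.] F [-1.14 -2.12  0.45] j6 -0.35 g -0.002
pivot in tool x 0.0206 y 0.0724 psi->q(deg) 73.6
time: 16.9
tool_pos: [0.4949, -0.1008, 0.0802]
tool_rot: [-0.0, 0.707, 0.707, 0.0]
contact_force: [-0.6, -1.4, -0.5]
gripper_width: -0.003
grasp_force: 0.7
t 16.9 p [ 0.4949 -0.1008  0.0802] psi 90.0 Z [-0.  0. -1.] F [-0.65 -1.38 -0.48] j6 -0.35 g -0.003
pivot in tool x 0.0186 y 0.0724 psi->q(deg) 73.7
```

Still only lever friction (about 2 N), so the stop is not reached yet. I'll continue in 1 mm steps.

```bash
for i in 1; do python3 -m inch '[[[0.001,0,0],[0,0,0],0],[[0.001,0,0],[0,0,0],0],[[0,0,0],[0,0,0],0]]'; done
python3 -m inch '[[[0.001,0,0],[0,0,0],0],[[0,0,0],[0,0,0],0]]'
python3 - <<'E'
from h import *
lrel();lev()
E
```

```text
time: 17.2
tool_pos: [0.4949, -0.1001, 0.0803]
tool_rot: [0.001, 0.707, 0.707, -0.001]
contact_force: [-1.4, -7.4, -2.0]
gripper_width: 0.002
grasp_force: 3.5
time: 17.4
tool_pos: [0.4949, -0.0999, 0.0803]
tool_rot: [0.002, 0.707, 0.707, -0.002]
contact_force: [-1.7, -10.0, -2.3]
gripper_width: 0.002
grasp_force: 5.1
t 17.4 p [ 0.4949 -0.0999  0.0803] psi 90.0 Z [-0.    -0.005 -1.   ] F [ -1.75 -10.01  -2.3 ] j6 -0.34 g 0.002
pivot in tool x 0.0177 y 0.0724 psi->q(deg) 73.7
lever q deg 79.98007467552566 4 end [ 0.4909 -0.0747  0.0708] rmax 0.08144666208730332
```

Force rose to 10 N with no further motion, so the lever is on its stop. Back off, raise, move clear and look.

```bash
python3 -m inch '[[[-0.004,0,0],[0,0,0],0],[[-0.01,0,0],[0,0,0],0],[[0,0,-0.02],[0,0,0],0],[[0,0,-0.04],[0,0,0],0],[[-0.03,0,-0.03],[0,0,0],0],[[-0.04,0,-0.02],[0,0,0],0],[[-0.045,0,0],[0,0,0],0],[[-0.045,0,0],[0,0,0],0]]'
python3 -m inch '[[[-0.045,0,0],[0,0,0],0],[[-0.045,0,0],[0,0,0],0],[[-0.045,0,0],[0,0,0],0],[[-0.03,0,0],[0,0,0],0],[[0,0,0],[0,0,0],0],[[0,0,0],[0,0,0],0]]'
python3 - <<'E'
from h import *
st();im=lev();fin();cv2.imwrite("pics/crop4.png",cv2.resize(im[140:250,190:320,::-1],None,fx=5,fy=5,interpolation=cv2.INTER_CUBIC))
E
```

```text
time: 18.25
tool_pos: [0.4958, -0.2739, 0.1921]
tool_rot: [0.002, 0.707, 0.707, 0.001]
contact_force: [0.6, 0.6, -0.2]
gripper_width: -0.002
grasp_force: 0.0
time: 18.85
tool_pos: [0.4949, -0.4373, 0.1899]
tool_rot: [-0.0, 0.707, 0.707, 0.001]
contact_force: [0.2, 1.0, -0.2]
gripper_width: 0.002
grasp_force: 0.0
t 18.85 p [ 0.4949 -0.4373  0.1899] psi 89.9 Z [ 0.     0.001 -1.   ] F [ 0.24  1.   -0.15] j6 -0.84 g 0.002
lever q deg 75.69140269024314 77 end [ 0.4967 -0.081   0.0702] rmax 0.08051226505583564
fin ang hist [(-88, 5), (-80, 13), (-72, 17), (32, 4), (40, 15), (48, 14), (160, 15), (168, 14)]
```

View pics/crop4.png

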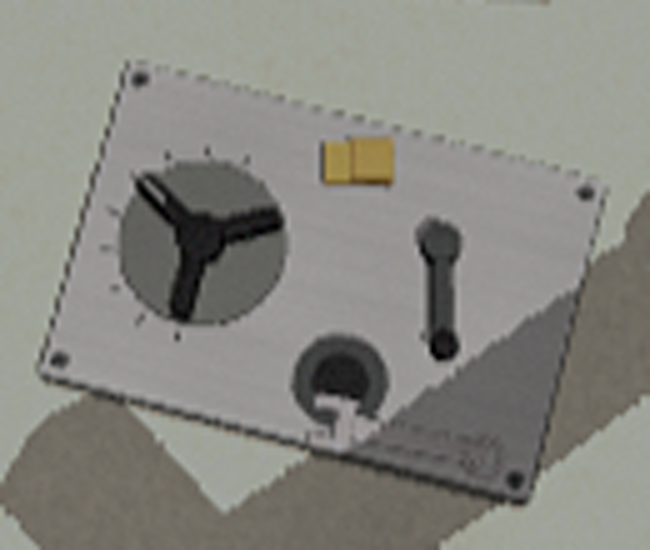

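The dial's notched fin is upper-left at (145,185), which is four clicks on. The lever points straight down to (443,345), about 75°, at its stop. The gauge and wrench have not moved.

```bash
python3 -c "
from plant import manip
print(manip.job_done())"
```

```text
the job is handed in; nothing more can be done
None
```

The dial was pushed exactly four clicks clockwise and left settled there, then the lock lever was pushed clockwise fully over against its stop; nothing else was touched, and the job is handed in.

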